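# Send the scrap relay down the chute to the red tray

### The arm

A 6-joint arm with a two-finger parallel gripper is mounted at the origin on a cart in front of the work surface, level with it; the furniture and walls round the work are solid. World frame = base frame: x ahead of the robot, y to its left, z up, the work surface at z = 0. Lengths are in m, angles in rad, forces in N, time in s.
With the tool pointing down it reaches from about 0.225 to 0.875 m from the base axis. Payload 3.4 kg.
Tool frame: the origin (TCP) lies midway between the tips of the shut fingers; the grasp point (between the pads) lies 19 mm behind it (manip.grip_point_offset is the distance from the TCP to the grasp point, in m); z points along the fingers, y is the line along which they close (so a half turn about z gives the same grasp; the last joint's range is limited). The gripper opens to 85 mm and grips with 20 to 120 N. Pads are 22 mm wide; open, the fingers measure 114 mm over their backs; the gripper's body (76 mm by 85 mm) begins 54 mm behind the grasp point. The pads swing forward as they close: fully open they stand 13 mm farther back than shut.
Start: joints at [-1.411, 0.276, 1.505, -0, 1.361, -0.121], TCP at [0.159, -0.553, 0.231] pointing down, gripper open.
Joint ranges: [-2.89, 2.89], [-0.75, 2.08], [0.22, 2.7], [-1.18, 4.32], [0.11, 2.71], [-2.7, 2.7]. Speed limits (rad/s): [2.57, 2.57, 3.14, 3.14, 3.14, 3.14].

### API

Orientations are given as a unit quaternion [w, x, y, z].
In Python, from rig import manip gives the robot as it stands.
- The arm moves only by the shell command python3 -m handwheel 'ROWS' [FORCE]. ROWS is JSON, a list of rows, each an object with "translation": the shift along the tool's x, y, z in m, a list of three; "angular": the turn, a rotation vector about the tool's x, y, z in degrees, a list of three; "hand": the closure, from 0 (fully open) to 1 (shut). A call has 1 to 10 rows; each row shifts and turns the commanded pose from where the row before left it, along the tool's axes as they then stand; what a row does not reach is not made up. A row lasts 1/12 s, in which the tool goes at most 41.7 mm and 7.16 degrees, less where a joint would pass 70% of its speed; a pose out of reach is approached as far as the arm can. A call with a gripper value outside its range is refused whole. The fingers move at their own pace and stop on an object; FORCE is the grip in N (left out, the last holds). Time passes only in rows, so rows that do not move let the fingers close. It gives the time, the measured TCP pose, the force, the opening and the grip force at its end, in the units of the state.
- manip.get_state(): the state, without advancing time (a new reading comes with each control period).
- manip.get_image(name): name is "scene" or "top"; returns the picture (384x512x3 uint8, red, green, blue); there is no depth.
- manip.camera_info(name): a dict with "camera_matrix" (3x3 intrinsics, pixels), "eye" and "orientation" of the camera in the world. Camera axes: x right, y down, z forward; pixel columns grow to the right and rows downward; lengths in m; the calibration is good to about 2 mm. A picture is of the moment at which its call begins. camera_info takes no time and is no camera call.
- manip.sign_off(): hands the job in; it is judged then, once.
The state is a dict: "clock": time; "qpos": joint angles; "qd": joint speeds; "effort": joint torques, N m; "position": TCP position; "ee_rot": TCP orientation; "contact_force": force on the tool from outside, world axes, zero at the start; "moment": the same for the moment, N m; "width": finger opening in m; "gripper_force": force on a finger pad.
Only numpy, scipy, OpenCV 4.12 (cv2) and the standard library are available. Lean on these libraries where they do the work, as an engineer would, in place of code of your own. Each camera call takes 0.05 s, during which the arm holds its last target. There are 200 camera calls.

### The job

Push the diverter lever of the green sorting chute all the way over to the side where the red scrap tray is, then drop the black cube relay in through the mouth on top of the chute, so that it slides down into the red tray. Leave the lever over on that side.

Things in the scene. Friction and masses are not known exactly. Their poses are not given: they have to be found in the camera images.
- chute: Green sorting chute, fixed; origin: centre of underside; x away from the robot (yaw within 0.2 rad), y left, z up. Flat green cover 136 (x) x 112 mm, top 200 mm above the table; 80 x 80 mm mouth in it straight above the origin. Inside, 115 mm up, a polished plate rocks with the lever and sends parts left or right. A red and a blue tray stick out below, one each side.
- lever_knob (a point): Centre of the yellow lever knob (29 mm across, 24 long), 90 mm before (-x) the chute's origin. 10 mm bar, 125 mm from hinge (along x, 115 mm up) to knob; starts within 0.2 rad of upright (knob 240 mm up). Leaning left sends parts left, right right. Stops at 0.55 rad each side (knob 65 mm off the chute's middle, 222 mm up); about 2 N at the knob moves it; stays where left.
- relay: Black cube relay standing on the table before the chute, 27 x 27 mm, 33 mm high, about 35 g; origin: centre of underside; x, y square to its sides, z up. In a loose row with a ball bearing, a black connector with an orange face and a steel nut, in any order, centres about 90 mm apart.
- red_tray: Red open scrap tray, fixed, 108 (x) x 150 (y) x 50 mm, walls 4 mm; origin: centre of underside, 6 mm above the table; heading as the chute; its centre is 79 mm left (+y) or right (-y) of the chute's origin, a like blue tray on the other side.
There are look-alikes about, which are no part of the job. What is shaped like the relay but pink is not meant.

How it is judged:
On the way, in this order (a step that is already met when the one before it is completed fails the run):
1. the lever is over to the side of the red tray (((y of red_tray in the frame of chute above 0 m and y of lever_knob in the frame of chute above 0.05 m) or (y of red_tray in the frame of chute below 0 m and y of lever_knob in the frame of chute below -0.05 m))), for 0.2 s.
2. with the lever there, the relay goes in through the mouth of the chute (((y of red_tray in the frame of chute above 0 m and y of lever_knob in the frame of chute above 0.05 m) or (y of red_tray in the frame of chute below 0 m and y of lever_knob in the frame of chute below -0.05 m)) and x of relay in the frame of chute between -0.045 and 0.045 m and y of relay in the frame of chute between -0.045 and 0.045 m and height (world z) of relay between 0.09 and 0.2 m).
At the end, for the whole second after the job is handed in: The relay lies at rest inside the red tray, below its rim, having gone in through the mouth of the chute after the lever was set, and the lever still leans to the side of the red tray, its knob more than 50 mm from the chute's middle plane (the stop is at 65 mm) (((y of red_tray in the frame of chute above 0 m and y of lever_knob in the frame of chute above 0.05 m) or (y of red_tray in the frame of chute below 0 m and y of lever_knob in the frame of chute below -0.05 m)) and x of relay in the frame of red_tray between -0.054 and 0.054 m and y of relay in the frame of red_tray between -0.075 and 0.075 m and z of relay in the frame of red_tray below 0.05 m and linear speed of relay below 0.02 m/s); the robot touches nothing.
It also fails if it takes over 51 s, if anything falls off the work surface, if the arm or the gripper's body presses on something with over 40 N, if the wrist force passes 120 N, or if a joint passes its speed limit or range.

## Working session

There is one attempt and no reset: what is moved stays moved. The work goes in short steps, Python scripts to look and compute and a shell command to move; the robot and the scene stay as the last step left them, time stands still between calls to the robot, and variables do not carry over. Pictures are saved under pics/ and viewed, at most 10 in all, crops included, and the job is handed in when it is done.

```bash
mkdir -p pics; python3 - <<'E'
from rig import manip
import cv2,numpy as np
for n in("scene","top"):
    cv2.imwrite(f"pics/{n}0.png",cv2.cvtColor(manip.get_image(n),cv2.COLOR_RGB2BGR))
    c=manip.camera_info(n);print(n,{k:np.round(v,4).tolist() for k,v in c.items() if k in("camera_matrix","eye","orientation")})
s=manip.get_state();print(s["position"],s["ee_rot"],s["clock"],s["width"])
print(manip.grip_point_offset)
E
```

```text
scene {'camera_matrix': [[429.5079, 0.0, 260.1109], [0.0, 429.5079, 197.1304], [0.0, 0.0, 1.0]], 'eye': [0.0795, 0.859, 0.5764], 'orientation': [0.151, -0.2744, 0.8176, -0.4831]}
top {'camera_matrix': [[411.1172, 0.0, 256.2424], [0.0, 411.1172, 190.7802], [0.0, 0.0, 1.0]], 'eye': [0.392, 0.2255, 0.9978], 'orientation': [0.0517, -0.6978, 0.7119, -0.0605]}
[ 0.15928714 -0.55202077  0.23051676] [-8.30926247e-04  9.90157548e-01  1.39954774e-01 -1.89660425e-05] 0.1 0.0856040334476345
0.0187
```

View pics/scene0.png

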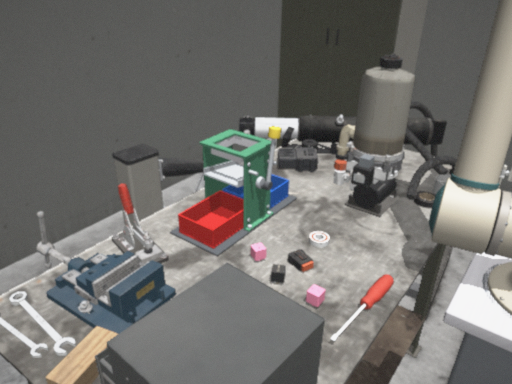

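View pics/top0.png

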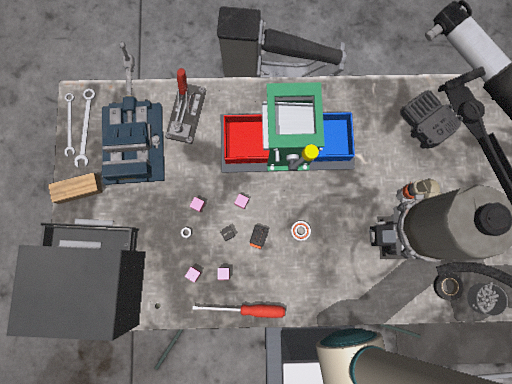

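The top view shows the row: nut (186,232), relay probably (229,232), connector with orange (259,235) and bearing (301,231). The red tray is on the left (+y) at (243,138), and the yellow knob at (311,152) leans right. Next I measure these positions.

```bash
cat >h.py <<'E'
from rig import manip
import cv2,numpy as np
from scipy.spatial.transform import Rotation as R
def cam(n):
    c=manip.camera_info(n);q=np.array(c["orientation"]);return np.array(c["camera_matrix"]),np.array(c["eye"]),R.from_quat(q[[1,2,3,0]]).as_matrix()
def ray(n,p):
    K,e,M=cam(n);d=M@np.linalg.inv(K)@np.array([p[0],p[1],1.]);return e,d/np.linalg.norm(d)
def plane(n,p,z):
    e,d=ray(n,p);return e+d*(z-e[2])/d[2]
def tri(p1,p2):
    a,d=ray("scene",p1);b,f=ray("top",p2)
    t=np.linalg.lstsq(np.c_[d,-f],b-a,rcond=None)[0];u=a+d*t[0];v=b+f*t[1];return (u+v)/2,np.linalg.norm(u-v)
def mask(im,lo,hi): return cv2.inRange(cv2.cvtColor(im,cv2.COLOR_RGB2HSV),lo,hi)
def big(m):
    c=max(cv2.findContours(m,cv2.RETR_EXTERNAL,cv2.CHAIN_APPROX_NONE)[0],key=cv2.contourArea);M=cv2.moments(c);return c,np.array([M["m10"],M["m01"]])/M["m00"]
E
python3 - <<'E'
from h import *
t=manip.get_image("top");s=manip.get_image("scene")
Y=((22,140,110),(35,255,255));G=((60,90,40),(90,255,255))
ky=[big(mask(i,*Y))[1] for i in(s,t)];print("knob",ky,tri(*ky))
c,_=big(mask(t,*G))
x,y,w,h=cv2.boundingRect(c);print("green bbox",x,y,w,h)
g=mask(t,*G);print("cover rect",[plane("top",p,.2)[:2].round(4).tolist() for p in cv2.boxPoints(cv2.minAreaRect(c))])
for nm,lo,hi in(("red",(0,150,60),(8,255,255)),("blue",(100,150,60),(125,255,255))):
    m=mask(t,lo,hi);m[:, :215]=0;m[200:]=0;c,_=big(m);print(nm,[plane("top",p,.056)[:2].round(4).tolist() for p in cv2.boxPoints(cv2.minAreaRect(c))])
# relay
gr=cv2.cvtColor(t,cv2.COLOR_RGB2GRAY)
m=np.zeros_like(gr);m[215:250,212:244]=(gr[215:250,212:244]<70)*255
c,ce=big(m);print("relay px",ce,cv2.minAreaRect(c),plane("top",ce,.016))
cr=lambda im,x,y,w,h,k:cv2.resize(im[y:y+h,x:x+w],None,fx=k,fy=k,interpolation=cv2.INTER_CUBIC)
a=cr(t,210,75,150,180,3);b=cr(s,165,120,160,190,540/190)
b=cv2.resize(b,(330,540)) if 0 else b[:, :350]
cv2.imwrite("pics/c1.png",cv2.cvtColor(np.hstack([a,b]),cv2.COLOR_RGB2BGR))
E
```

```text
knob [array([274.26296296, 132.47777778]), array([309.72516249, 152.04642526])] (array([0.58622423, 0.11102649, 0.23725455]), np.float64(0.0005591525981084058))
green bbox 267 82 57 89
cover rect [[0.7454, 0.1873], [0.7435, 0.0721], [0.5589, 0.0807], [0.561, 0.1919]]
red [[0.7279, 0.2881], [0.7292, 0.1801], [0.6108, 0.1799], [0.6097, 0.2859]]
blue [[0.7291, 0.073], [0.7304, -0.0238], [0.612, -0.0202], [0.6109, 0.0748]]
relay px [nan nan] ((228.10003662109375, 238.7000274658203), (0.44721341133117676, 6.708203315734863), 63.43495178222656) [nan nan nan]h.py:15: RuntimeWarning: invalid value encountered in divide
  c=max(cv2.findContours(m,cv2.RETR_EXTERNAL,cv2.CHAIN_APPROX_NONE)[0],key=cv2.contourArea);M=cv2.moments(c);return c,np.array([M["m10"],M["m01"]])/M["m00"]
```

View pics/c1.png

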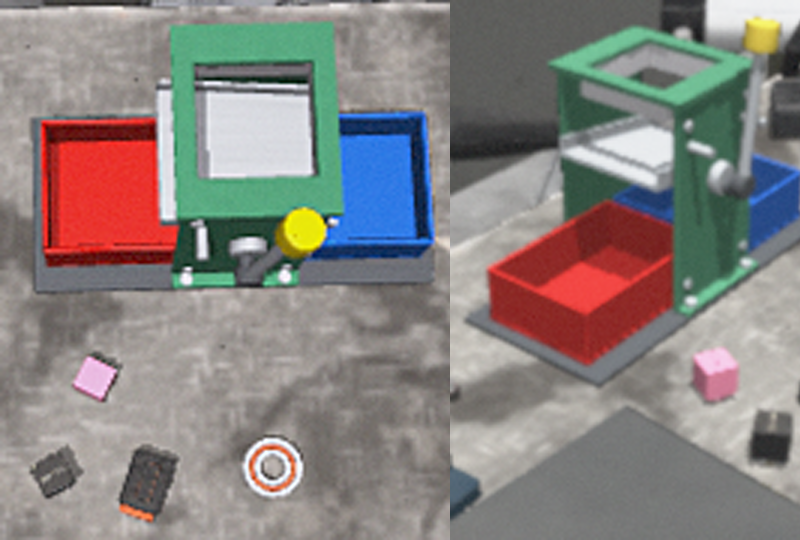

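The crop shows the cover corners at about (172,24), (334,22), (343,214) and (178,218) and the relay at (57,472), turned about 28°. The knob leans right (blue side), and the red tray is on the left.

```bash
python3 - <<'E'
from h import *
t=manip.get_image("top");s=manip.get_image("scene")
P=lambda x,y,z:plane("top",(210+x/3-.33,75+y/3-.33),z)[:2]
co=np.array([P(172,24,.2),P(334,22,.2),P(343,214,.2),P(178,218,.2)]);print("cover",co.round(4).tolist(),co.mean(0),[np.linalg.norm(co[i]-co[i-1]).round(4) for i in range(4)])
mo=np.array([P(194,62,.2),P(313,62,.2),P(319,177,.2),P(195,180,.2)]);print("mouth",mo.round(4).tolist(),mo.mean(0),[np.linalg.norm(mo[i]-mo[i-1]).round(4) for i in range(4)])
for n,im,(x0,y0,x1,y1) in(("top",t,(212,215,244,250)),("scene",s,(266,258,290,288))):
    gr=cv2.cvtColor(im,cv2.COLOR_RGB2GRAY);sub=gr[y0:y1,x0:x1];th,b=cv2.threshold(sub,0,255,cv2.THRESH_BINARY_INV+cv2.THRESH_OTSU)
    m=np.zeros_like(gr);m[y0:y1,x0:x1]=b;c,ce=big(m);bx=cv2.boxPoints(cv2.minAreaRect(c));print(n,th,ce,bx.round(1).tolist(),[plane(n,p,.02)[:2].round(4).tolist() for p in bx],plane(n,ce,.02))
    exec(f"{n}_c=ce")
print(tri(scene_c,top_c))
E
```

```text
cover [[0.7439, 0.1873], [0.7436, 0.0762], [0.6079, 0.0764], [0.6072, 0.1867]] [0.67565356 0.13164636] [np.float64(0.1368), np.float64(0.1111), np.float64(0.1357), np.float64(0.1103)]
mouth [[0.7163, 0.173], [0.715, 0.0918], [0.6338, 0.0913], [0.6332, 0.1746]] [0.67458297 0.1327026 ] [np.float64(0.0832), np.float64(0.0812), np.float64(0.0812), np.float64(0.0833)]
top 127.0 [228.49341439 232.04052685] [[218.8000030517578, 229.60000610351562], [232.39999389648438, 222.8000030517578], [238.1999969482422, 234.39999389648438], [224.60000610351562, 241.1999969482422]] [[0.457, 0.3022], [0.4725, 0.2698], [0.4447, 0.2564], [0.4294, 0.2887]] [0.45076555 0.27931095 0.02      ]
scene 132.0 [277.40749601 274.61004785] [[270.0, 265.0], [284.0, 265.0], [284.0, 284.0], [270.0, 284.0]] [[0.4761, 0.2712], [0.4531, 0.2534], [0.4201, 0.3028], [0.4418, 0.3196]] [0.44645548 0.28725926 0.02      ]
(array([0.45123987, 0.27973268, 0.01269074]), np.float64(7.937070856175722e-05))
```

The chute checks out against the given sizes: origin ≈ (0.676, 0.132), yaw ≈ 0. The knob is at (0.586, 0.111, 0.237) and the relay at about (0.451, 0.279), turned about 25°. Before moving I check how far the pump gets in the way and what rotations I need.

```bash
python3 - <<'E'
from h import *
print("pump top",tri((391,62),(493,218)))
print("bottle shoulder left edge?",[plane("top",p,z).round(3).tolist() for p,z in(((412,190),.15),((410,230),.25),((370,245),.1),((450,285),.1),((450,262),.3),((440,290),.2))])
s=manip.get_state();q=s["ee_rot"];M=R.from_quat(q[[1,2,3,0]]).as_matrix();print(M.round(3))
for k in((.16,-.45,.40),(.584,.04,.215)):pass
print("shift to (.3,-.1,.4) in tool axes",M.T@(np.array([.3,-.1,.4])-s["position"]))
E
```

```text
pump top (array([ 0.44219924, -0.14818291,  0.3690668 ]), np.float64(0.0019509064498400314))
bottle shoulder left edge? [[0.523, -0.113, 0.15], [0.434, -0.064, 0.25], [0.412, -0.032, 0.1], [0.323, -0.198, 0.1], [0.376, -0.108, 0.3], [0.322, -0.131, 0.2]]
[[ 0.961  0.277 -0.   ]
 [ 0.277 -0.961  0.001]
 [ 0.    -0.001 -1.   ]]
shift to (.3,-.1,.4) in tool axes [ 0.26053269 -0.39575484 -0.16874863]
```

```bash
python3 -m handwheel '[{"translation":[0,0,-0.04],"angular":[0,0,5.36],"hand":1},{"translation":[0,0,-0.04],"angular":[0,0,5.36],"hand":1},{"translation":[0,0,-0.04],"angular":[0,0,5.36],"hand":1},{"translation":[0,0,-0.04],"angular":[0,0,0],"hand":1},{"translation":[0,0,-0.04],"angular":[0,0,0],"hand":1},{"translation":[0.01,-0.04,0],"angular":[0,0,0],"hand":1},{"translation":[0.01,-0.04,0],"angular":[0,0,0],"hand":1},{"translation":[0.01,-0.04,0],"angular":[0,0,0],"hand":1},{"translation":[0.01,-0.04,0],"angular":[0,0,0],"hand":1},{"translation":[0.01,-0.04,0],"angular":[0,0,0],"hand":1}]'
```

```text
clock: 1.13
position: [0.2094, -0.3506, 0.4312]
ee_rot: [0.0, 1.0, -0.0, 0.0]
contact_force: [1.8, 0.3, 1.1]
width: -0.0002
gripper_force: 0.0
```

```bash
python3 -m handwheel '[{"translation":[0.01,-0.04,0],"angular":[0,0,0],"hand":1},{"translation":[0.01,-0.04,0],"angular":[0,0,0],"hand":1},{"translation":[0.01,-0.04,0],"angular":[0,0,0],"hand":1},{"translation":[0.01,-0.04,0],"angular":[0,0,0],"hand":1},{"translation":[0.01,-0.04,0],"angular":[0,0,0],"hand":1},{"translation":[0.01,-0.04,0],"angular":[0,0,0],"hand":1},{"translation":[0.01,-0.04,0],"angular":[0,0,0],"hand":1},{"translation":[0.01,-0.04,0],"angular":[0,0,0],"hand":1},{"translation":[0.01,-0.04,0],"angular":[0,0,0],"hand":1},{"translation":[0.01,-0.04,0],"angular":[0,0,0],"hand":1}]'
python3 -m handwheel '[{"translation":[0.04,0,0],"angular":[0,0,0],"hand":1},{"translation":[0.04,0,0],"angular":[0,0,0],"hand":1},{"translation":[0.04,0,0],"angular":[0,0,0],"hand":1},{"translation":[0.04,0,0],"angular":[0,0,0],"hand":1},{"translation":[0.04,0,0],"angular":[0,0,0],"hand":1},{"translation":[0.04,0,0],"angular":[0,0,0],"hand":1},{"translation":[0.033,0,0],"angular":[0,0,0],"hand":1}]'
```

```text
clock: 1.97
position: [0.3087, 0.0496, 0.4317]
ee_rot: [0.0, 1.0, 0.0, 0.001]
contact_force: [0.8, -0.0, -0.3]
width: 0.0004
gripper_force: 0.0
clock: 2.55
position: [0.5848, 0.0477, 0.4303]
ee_rot: [0.0, 1.0, 0.0, -0.0]
contact_force: [0.3, -0.1, -0.2]
width: 0.0004
gripper_force: 0.0
```

```bash
python3 -m handwheel '[{"translation":[0,0,0.04],"angular":[0,0,0],"hand":1},{"translation":[0,0,0.04],"angular":[0,0,0],"hand":1},{"translation":[0,0,0.04],"angular":[0,0,0],"hand":1},{"translation":[0,0,0.04],"angular":[0,0,0],"hand":1},{"translation":[0,0,0.04],"angular":[0,0,0],"hand":1},{"translation":[0,0,0.018],"angular":[0,0,0],"hand":1},{"translation":[0,-0.01,0],"angular":[0,0,0],"hand":1},{"translation":[0,-0.01,0],"angular":[0,0,0],"hand":1}]'
python3 -m handwheel '[{"translation":[0,-0.01,0],"angular":[0,0,0],"hand":1},{"translation":[0,-0.01,0],"angular":[0,0,0],"hand":1},{"translation":[0,-0.01,0],"angular":[0,0,0],"hand":1},{"translation":[0,-0.01,0],"angular":[0,0,0],"hand":1},{"translation":[0,-0.01,0],"angular":[0,0,0],"hand":1},{"translation":[0,-0.01,0],"angular":[0,0,0],"hand":1},{"translation":[0,-0.01,0],"angular":[0,0,0],"hand":1}]'
```

```text
clock: 3.22
position: [0.582, 0.068, 0.2127]
ee_rot: [-0.0, 1.0, -0.0, -0.001]
contact_force: [0.1, 0.5, 0.9]
width: 0.0
gripper_force: 0.0
clock: 3.8
position: [0.5822, 0.1385, 0.2134]
ee_rot: [0.0, 1.0, 0.0, 0.0]
contact_force: [0.0, -1.4, -0.6]
width: 0.0002
gripper_force: 1.0
```

```bash
python3 - <<'E'
from h import *
im=[manip.get_image(n) for n in("scene","top")]
k=[]
for i in im:
    c,ce=big(mask(i,(22,140,110),(35,255,255)));k.append(ce);print(ce,cv2.contourArea(c))
print(tri(*k),[plane(n,p,.23).round(4).tolist() for n,p in zip(("scene","top"),k)],manip.get_state()["contact_force"],manip.get_state()["position"])
cr=lambda im,x,y,w,h,k:cv2.resize(im[y:y+h,x:x+w],None,fx=k,fy=k,interpolation=cv2.INTER_CUBIC)
cv2.imwrite("pics/p2.png",cv2.cvtColor(np.hstack([cr(im[1],210,75,150,150,2.6),cr(im[0],165,90,150,150,2.6)]),cv2.COLOR_RGB2BGR))
E
```

```text
[259.22298851 140.70229885] 145.0
[276.65185185 158.76296296] 22.5
(array([0.57612043, 0.17607718, 0.23982556]), np.float64(0.005115285359963299)) [[0.5935, 0.1567, 0.23], [0.5762, 0.1741, 0.23]] [-0.19406577 -0.30271028 -0.15950128] [0.58201599 0.13963221 0.21308656]
```

View pics/p2.png

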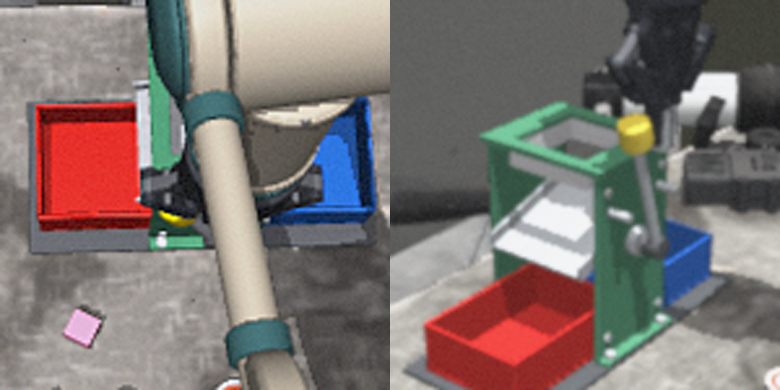

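The finger pushes the knob (scene crop (635,133)). The lever now leans left and the plate slopes toward red, but it isn't at the stop yet.

```bash
python3 -m handwheel '[{"translation":[0,-0.01,0],"angular":[0,0,0],"hand":1},{"translation":[0,-0.01,0],"angular":[0,0,0],"hand":1},{"translation":[0,-0.005,0],"angular":[0,0,0],"hand":1},{"translation":[0,0,0],"angular":[0,0,0],"hand":1}]'
python3 -m handwheel '[{"translation":[0,-0.003,0],"angular":[0,0,0],"hand":1},{"translation":[0,0,0],"angular":[0,0,0],"hand":1}]'
python3 -m handwheel '[{"translation":[0,-0.003,0],"angular":[0,0,0],"hand":1},{"translation":[0,0,0],"angular":[0,0,0],"hand":1}]'
```

```text
clock: 4.23
position: [0.5822, 0.1641, 0.2132]
ee_rot: [-0.001, 1.0, 0.001, -0.0]
contact_force: [-0.9, -0.7, -0.1]
width: 0.0001
gripper_force: 0.0
clock: 4.4
position: [0.5822, 0.1659, 0.2133]
ee_rot: [-0.0, 1.0, 0.0, 0.0]
contact_force: [0.1, -0.4, 0.1]
width: 0.0001
gripper_force: 0.1
clock: 4.57
position: [0.5823, 0.1684, 0.2134]
ee_rot: [0.0, 1.0, 0.0, 0.0]
contact_force: [-0.1, -0.2, 0.7]
width: -0.0001
gripper_force: 0.6
```

```bash
python3 -m handwheel '[{"translation":[0,-0.003,0],"angular":[0,0,0],"hand":1},{"translation":[0,-0.003,0],"angular":[0,0,0],"hand":1},{"translation":[0,0,0],"angular":[0,0,0],"hand":1}]'
python3 - <<'E'
from h import *
c,ce=big(mask(manip.get_image("scene"),(22,140,110),(35,255,255)))
e,d=ray("scene",ce);t=(.586-e[0])/d[0];print(ce,e+d*t)
E
```

```text
clock: 4.82
position: [0.5823, 0.1693, 0.2134]
ee_rot: [0.006, 1.0, 0.0, -0.0]
contact_force: [-0.6, -12.9, 2.2]
width: -0.0001
gripper_force: 6.0
[250.84210526 150.72258772] [0.586      0.19595797 0.22158798]
```

The lever is at its stop (knob 64 mm left, 222 mm up). I back off, then go above the relay. First I check joint 6 to choose the turn direction.

```bash
python3 -m handwheel '[{"translation":[0,0.02,0],"angular":[0,0,0],"hand":1},{"translation":[-0.01,0.01,-0.03],"angular":[0,0,0],"hand":0.5},{"translation":[-0.01,0,-0.04],"angular":[0,0,0],"hand":0.4},{"translation":[-0.02,0,-0.035],"angular":[0,0,0],"hand":0.4}]'
python3 -c "
from h import *
s=manip.get_state();print(s['qpos'],s['position'],s['width'])
c,ce=big(mask(manip.get_image('scene'),(22,140,110),(35,255,255)))
e,d=ray('scene',ce);t=(.586-e[0])/d[0];print(ce,e+d*t)"
```

```text
clock: 5.2
position: [0.5432, 0.1442, 0.3189]
ee_rot: [-0.0, 1.0, -0.001, -0.0]
contact_force: [1.2, -0.1, 1.8]
width: 0.0359
gripper_force: 0.0
[1.35091274e-01 2.20407843e-01 1.36807018e+00 8.98805191e-04
 1.55312071e+00 1.70752726e+00] [0.54316232 0.14419483 0.31893074] 0.03588846753734991
[252.02631579 153.42763158] [0.586      0.19175773 0.21402041]
```

```bash
python3 -m handwheel '[{"translation":[-0.023,-0.0335,0],"angular":[0,0,0],"hand":0.4},{"translation":[-0.023,-0.0335,0],"angular":[0,0,0],"hand":0.4},{"translation":[-0.023,-0.0335,0],"angular":[0,0,0],"hand":0.4},{"translation":[-0.023,-0.0335,0],"angular":[0,0,0],"hand":0.4},{"translation":[0,0,0],"angular":[0,0,-6.8],"hand":0.4},{"translation":[0,0,0.01],"angular":[0,0,-6.8],"hand":0.4},{"translation":[0,0,0.01],"angular":[0,0,-6.8],"hand":0.4},{"translation":[0,0,0.01],"angular":[0,0,-6.8],"hand":0.4},{"translation":[0,0,0.01],"angular":[0,0,-6.8],"hand":0.4},{"translation":[0,0,0.01],"angular":[0,0,-6.8],"hand":0.4}]'
python3 -m handwheel '[{"translation":[0,0,0.01],"angular":[0,0,-6.8],"hand":0.4},{"translation":[0,0,0.01],"angular":[0,0,-6.8],"hand":0.4},{"translation":[0,0,0.01],"angular":[0,0,-6.8],"hand":0.4},{"translation":[0,0,0.01],"angular":[0,0,-6.8],"hand":0.4},{"translation":[0,0,0.01],"angular":[0,0,-6.8],"hand":0.4},{"translation":[0,0,0.01],"angular":[0,0,-6.8],"hand":0.4},{"translation":[0,0,0.01],"angular":[0,0,-6.8],"hand":0.4},{"translation":[0,0,0.02],"angular":[0,0,-6.8],"hand":0.4},{"translation":[0,0,0.02],"angular":[0,0,-6.8],"hand":0.4},{"translation":[0,0,0.02],"angular":[0,0,-6.8],"hand":0.4}]'
python3 - <<'E'
from h import *
s=manip.get_state();q=s["ee_rot"];M=R.from_quat(q[[1,2,3,0]]).as_matrix();p=s["position"];print(M.round(3),p,s["width"],s["qpos"])
im=manip.get_image("scene");t=manip.get_image("top")
K,e,C=cam("scene")
cr=lambda im,x,y,w,h,k:cv2.resize(im[y:y+h,x:x+w],None,fx=k,fy=k,interpolation=cv2.INTER_CUBIC)
cv2.imwrite("pics/p3.png",cv2.cvtColor(np.hstack([cr(im,200,180,130,130,3),cr(t,180,170,130,130,3)]),cv2.COLOR_RGB2BGR))
E
```

```text
clock: 6.08
position: [0.45, 0.2791, 0.2678]
ee_rot: [-0.001, 0.936, 0.351, 0.0]
contact_force: [0.4, -0.6, 0.4]
width: 0.0512
gripper_force: 0.0
clock: 6.92
position: [0.4502, 0.2791, 0.1377]
ee_rot: [-0.0, 0.58, 0.815, 0.001]
contact_force: [-0.2, -0.1, 0.1]
width: 0.0515
gripper_force: 0.0
[[-0.328  0.945  0.001]
 [ 0.945  0.328  0.001]
 [ 0.001  0.001 -1.   ]] [0.45023619 0.27909873 0.13768147] 0.051498952390339504 [4.22849454e-01 2.78942384e-01 1.74875099e+00 1.09346261e-03
 1.11260618e+00 8.86260297e-02]
```

View pics/p3.png

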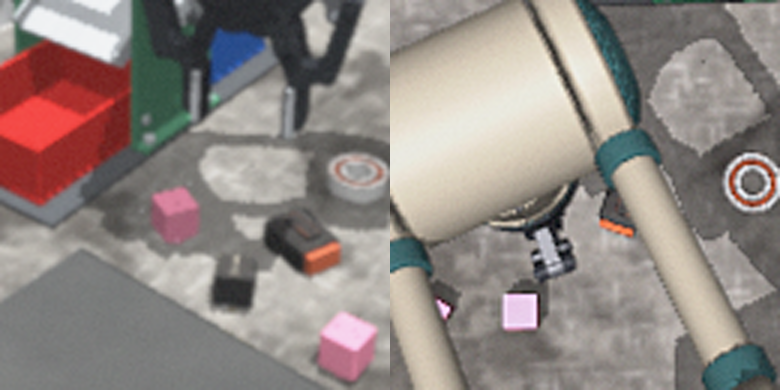

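The relay in the scene crop at (235,283) is undisturbed and the fingers line up above it. I turn the last 6.5°, descend and grip.

```bash
python3 -m handwheel '[{"translation":[0,0,0.02],"angular":[0,0,-6.5],"hand":0.4},{"translation":[0,0,0.025],"angular":[0,0,0],"hand":0.4},{"translation":[0,0,0.025],"angular":[0,0,0],"hand":0.4},{"translation":[0,0,0.02],"angular":[0,0,0],"hand":0.4},{"translation":[0,0,0.02],"angular":[0,0,0],"hand":0.4},{"translation":[0,0,0.015],"angular":[0,0,0],"hand":0.4},{"translation":[0,0,0.008],"angular":[0,0,0],"hand":0.4},{"translation":[0,0,0],"angular":[0,0,0],"hand":0.4}]' 40
python3 -m handwheel '[{"translation":[0,0,0],"angular":[0,0,0],"hand":1},{"translation":[0,0,0],"angular":[0,0,0],"hand":1},{"translation":[0,0,0],"angular":[0,0,0],"hand":1},{"translation":[0,0,0],"angular":[0,0,0],"hand":1},{"translation":[0,0,0],"angular":[0,0,0],"hand":1},{"translation":[0,0,0],"angular":[0,0,0],"hand":1}]' 40
```

```text
clock: 7.68
position: [0.4499, 0.2785, 0.0045]
ee_rot: [-0.001, 0.536, 0.844, -0.001]
contact_force: [-0.8, 0.0, -0.2]
width: 0.0512
gripper_force: 0.0
clock: 8.18
position: [0.4514, 0.2791, 0.0067]
ee_rot: [0.001, 0.535, 0.845, 0.001]
contact_force: [-0.3, -0.2, 6.2]
width: 0.0252
gripper_force: 39.8
```

```bash
python3 -m handwheel '[{"translation":[0,0,-0.03],"angular":[0,0,0],"hand":1},{"translation":[0,0,-0.04],"angular":[0,0,0],"hand":1},{"translation":[0,0,-0.04],"angular":[0,0,0],"hand":1},{"translation":[0,0,-0.04],"angular":[0,0,6.4],"hand":1},{"translation":[0,0,-0.04],"angular":[0,0,6.4],"hand":1},{"translation":[0,0,-0.04],"angular":[0,0,6.4],"hand":1},{"translation":[0,0,-0.04],"angular":[0,0,6.1],"hand":1},{"translation":[0,0,-0.04],"angular":[0,0,0],"hand":1},{"translation":[0,0,0],"angular":[0,0,0],"hand":1}]' 
python3 - <<'E'
from h import *
s=manip.get_state();q=s["ee_rot"];M=R.from_quat(q[[1,2,3,0]]).as_matrix();p=s["position"];print(M.round(3),p,s["width"],s["gripper_force"])
print("shift",M.T@(np.array([.675,.132,p[2]])-p))
im=manip.get_image("scene")
cv2.imwrite("pics/p4.png",cv2.cvtColor(cv2.resize(im[100:300,150:350],None,fx=2.5,fy=2.5),cv2.COLOR_RGB2BGR))
E
```

```text
clock: 8.93
position: [0.4534, 0.28, 0.3243]
ee_rot: [0.003, 0.707, 0.707, 0.008]
contact_force: [0.9, 0.2, 0.1]
width: 0.0251
gripper_force: 39.3
[[-0.     1.     0.015]
 [ 1.    -0.     0.007]
 [ 0.007  0.015 -1.   ]] [0.45337349 0.28003122 0.32429083] 0.025069066261560174 39.30326163768768
shift [-0.14803359  0.22161227  0.00236894]
```

View pics/p4.png

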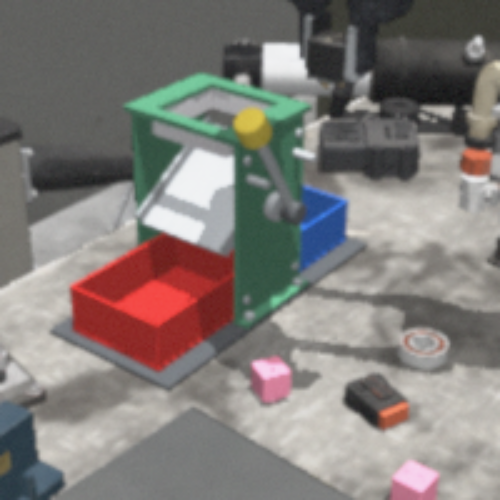

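The relay is off the table and held (at the top, about (330,60)). The lever knob is at (253,128), still fully over to the red side. I move above the mouth.

```bash
python3 -m handwheel '[{"translation":[-0.021,0.0315,0],"angular":[0,0,0],"hand":1},{"translation":[-0.021,0.0315,0],"angular":[0,0,0],"hand":1},{"translation":[-0.021,0.0315,0],"angular":[0,0,0],"hand":1},{"translation":[-0.021,0.0315,0],"angular":[0,0,0],"hand":1},{"translation":[-0.021,0.0315,0],"angular":[0,0,0],"hand":1},{"translation":[-0.021,0.0315,0],"angular":[0,0,0],"hand":1},{"translation":[-0.021,0.0315,0],"angular":[0,0,0],"hand":1},{"translation":[0,0,0],"angular":[0,0,0],"hand":1}]' 
python3 - <<'E'
from h import *
s=manip.get_state();q=s["ee_rot"];M=R.from_quat(q[[1,2,3,0]]).as_matrix();p=s["position"];print(p,M[:,2],s["width"],s["gripper_force"])
print("shift",M.T@(np.array([.675,.132,.21])-p))
im=manip.get_image("scene")
cv2.imwrite("pics/p5.png",cv2.cvtColor(cv2.resize(im[60:260,150:350],None,fx=2.5,fy=2.5),cv2.COLOR_RGB2BGR))
E
```

```text
clock: 9.65
position: [0.6757, 0.1263, 0.3108]
ee_rot: [0.001, 0.709, 0.705, -0.002]
contact_force: [0.3, 0.1, -0.3]
width: 0.0255
gripper_force: 39.4
[0.6756954  0.12628708 0.31082012] [-0.00104631 -0.00395479 -0.99999163] 0.025519043031487294 39.42740321159363
shift [ 0.00610835 -0.00062266  0.10079741]
```

View pics/p5.png

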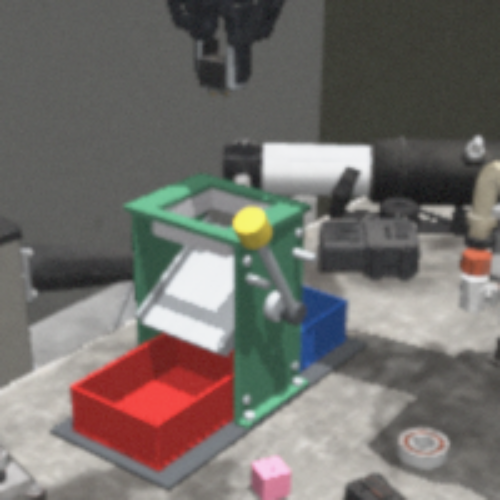

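The relay is held at (215,73), over the mouth at (215,205). I lower it into the mouth and release with a partial opening.

```bash
python3 -m handwheel '[{"translation":[0.006,0,0.03],"angular":[0,0,0],"hand":1},{"translation":[0,0,0.03],"angular":[0,0,0],"hand":1},{"translation":[0,0,0.03],"angular":[0,0,0],"hand":1},{"translation":[0,0,0.02],"angular":[0,0,0],"hand":1},{"translation":[0,0,0.011],"angular":[0,0,0],"hand":1},{"translation":[0,0,0],"angular":[0,0,0],"hand":1},{"translation":[0,0,0],"angular":[0,0,0],"hand":1}]' 
python3 -m handwheel '[{"translation":[0,0,0],"angular":[0,0,0],"hand":0.55},{"translation":[0,0,0],"angular":[0,0,0],"hand":0.55},{"translation":[0,0,0],"angular":[0,0,0],"hand":0.55},{"translation":[0,0,0],"angular":[0,0,0],"hand":0.55},{"translation":[0,0,0],"angular":[0,0,0],"hand":0.55},{"translation":[0,0,0],"angular":[0,0,0],"hand":0.55}]' 
python3 -m handwheel '[{"translation":[0,0,-0.03],"angular":[0,0,0],"hand":0.55},{"translation":[0,0,-0.04],"angular":[0,0,0],"hand":0.55},{"translation":[0,0,-0.04],"angular":[0,0,0],"hand":0.55},{"translation":[0,0,-0.04],"angular":[0,0,0],"hand":0.55},{"translation":[0,0,0],"angular":[0,0,0],"hand":0.55},{"translation":[0,0,0],"angular":[0,0,0],"hand":0.55},{"translation":[0,0,0],"angular":[0,0,0],"hand":0.55}]' 
python3 - <<'E'
from h import *
im=manip.get_image("scene")
c,ce=big(mask(im,(22,140,110),(35,255,255)));e,d=ray('scene',ce);print(e+d*(.586-e[0])/d[0])
cv2.imwrite("pics/p6.png",cv2.cvtColor(cv2.resize(im[60:260,150:350],None,fx=2.5,fy=2.5),cv2.COLOR_RGB2BGR))
E
```

```text
clock: 10.28
position: [0.6702, 0.138, 0.1942]
ee_rot: [-0.0, 0.707, 0.707, -0.0]
contact_force: [0.5, -0.6, -0.0]
width: 0.0257
gripper_force: 39.5
clock: 10.78
position: [0.6709, 0.1375, 0.1947]
ee_rot: [0.0, 0.707, 0.707, 0.0]
contact_force: [0.2, -0.5, -0.9]
width: 0.0386
gripper_force: 0.0
clock: 11.37
position: [0.6705, 0.1375, 0.344]
ee_rot: [-0.0, 0.707, 0.707, -0.0]
contact_force: [-0.5, -0.9, -0.7]
width: 0.0384
gripper_force: 0.0
[0.586      0.19273845 0.21410872]
```

View pics/p6.png

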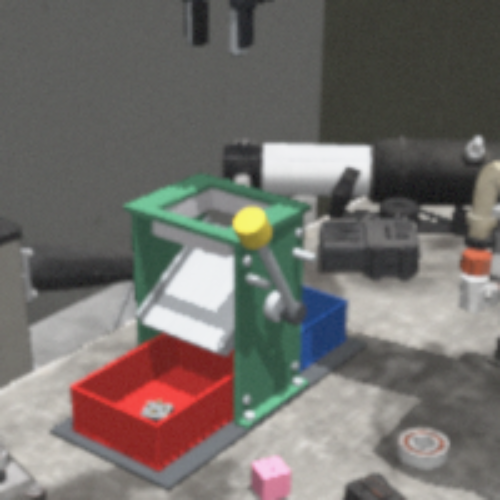

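Something light sits in the red tray at (157,408), and the lever is still over. I zoom in to confirm it is the relay.

```bash
python3 - <<'E'
from h import *
im=manip.get_image("scene");t=manip.get_image("top")
cr=lambda im,x,y,w,h,k:cv2.resize(im[y:y+h,x:x+w],None,fx=k,fy=k,interpolation=cv2.INTER_NEAREST)
cv2.imwrite("pics/p7.png",cv2.cvtColor(np.hstack([cr(im,175,185,75,75,5),cr(t,180,90,75,75,5)]),cv2.COLOR_RGB2BGR))
E
```

```text
(no output)
```

View pics/p7.png

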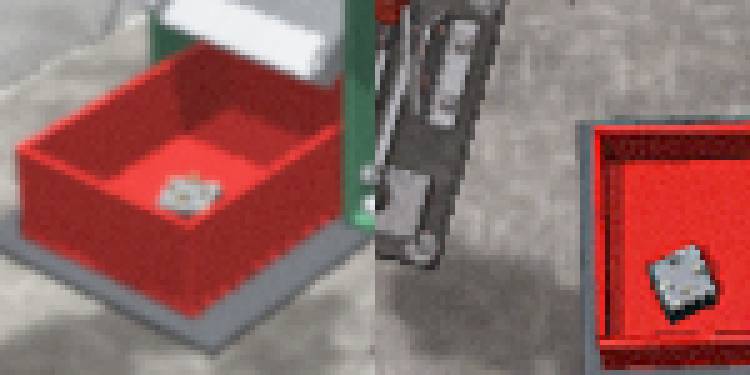

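The relay lies upside down in the red tray: the top crop at (683,283) shows its pinned underside and black sides. The arm is clear, so I hand in.

```bash
python3 -m handwheel '[{"translation":[0,0,0],"angular":[0,0,0],"hand":0.55},{"translation":[0,0,0],"angular":[0,0,0],"hand":0.55},{"translation":[0,0,0],"angular":[0,0,0],"hand":0.55},{"translation":[0,0,0],"angular":[0,0,0],"hand":0.55}]'; python3 -c "
from rig import manip
print(manip.sign_off())"
```

```text
clock: 11.85
position: [0.6707, 0.1376, 0.3439]
ee_rot: [-0.0, 0.707, 0.707, -0.0]
contact_force: [-0.0, 0.4, -0.3]
width: 0.0385
gripper_force: 0.0
the job is handed in; nothing more can be done
None
```

The lever is over on the red side (knob about 61–64 mm off the middle), the relay went in through the mouth and lies in the red tray, and the job was handed in at about 12 s; no verdict came back.

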